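Rake the lost tape roll out from under the paint riser

ROBOT

A 7-joint arm with a two-finger parallel gripper is mounted at the origin on a cart in front of the work surface, level with it; the furniture and walls round the work are solid. World frame = base frame: x ahead of the robot, y to its left, z up, the work surface at z = 0. Lengths are in m, angles in rad, forces in N, time in s.
With the tool pointing down it reaches from about 0.425 to 0.875 m from the base axis. Payload 4.7 kg.
Tool frame: the origin (TCP) lies on the centre line of the jaws, within the pads' length; the fingertips stand 8 mm ahead of it and the grasp point (between the pads) lies 11 mm behind it; z points along the fingers, y is the direction in which the jaws open and shut (so a half turn about z gives the same grasp; the last joint's range is limited). The gripper opens to 87 mm and grips with 3 to 60 N. Pads are 19 mm wide; open, the fingers measure 117 mm over their backs; the gripper's body (75 mm by 190 mm) begins 51 mm behind the grasp point.
Start: joints at [1.114, 0.321, -0.07, 1.45, 0.023, 1.371, -0.057], TCP at [0.295, -0.579, 0.231] pointing down, gripper open.
Joint ranges: [-2.86, 2.86], [-0.3, 2.09], [-1.38, 1.24], [0.06, 2.45], [-1.56, 4.7], [0.09, 2.05], [-2.69, 2.69]. Speed limits (rad/s): [2.57, 2.57, 3.14, 3.14, 3.14, 3.14, 3.14].

INTERFACE

Orientations are given as a rotation vector (axis times angle).
In Python, from bench import status, optics, order gives the robot as it stands.
- The arm moves only by the tool step_arm, never from a script. Its argument "rows" is a list of rows, each a list of 3 entries, a list of its own where there are three numbers: the turn, a rotation vector about the tool's x, y, z in degrees, then the shift along the tool's x, y, z in mm, then the finger opening in mm, from 0 to 87. A call has 1 to 12 rows; each row shifts and turns the pose as measured when the row begins, along the tool's axes as they then stand; what a row does not reach is not made up. A row lasts 1/12 s, in which the tool goes at most 41.7 mm and 7.16 degrees, less where a joint would pass 70% of its speed; a pose out of reach is approached as far as the arm can. A call is refused whole if a number of a shift passes 41.7 or a number of a turn 7.16, either way. A call with a gripper value outside its range is refused whole. The fingers move at their own pace and stop on an object; "grip_force" is the grip in N (left out, the last holds). Time passes only in rows, so rows that do not move let the fingers close. It gives the time, the measured TCP pose, the force and the opening at its end, in the units of the state.
- status.get_state(): the state, without advancing time (a new reading comes with each control period).
- optics.get_image(name): name is "side" or "top" or "wrist"; returns a dict with "frame" (480x640x3 uint8, red, green, blue), "range_z" (480x640 float32, m along the optical axis (not along the pixel's ray), 0 where there is no reading), "K" (3x3 intrinsics, pixels), "R" (3x3) and "t" (3): a world point X has camera coordinates R X + t. Camera axes: x right, y down, z forward; pixel columns grow to the right and rows downward; lengths in m; the calibration is good to about 2 mm. A picture is of the moment at which its call begins.
- order.close_job(): hands the job in, once; it reports no verdict.
The state is a dict: "time": time; "joint_positions": joint angles; "qd": joint speeds; "joint_torque": joint torques, N m; "position": TCP position; "tool_rot": TCP orientation; "ft_force": force on the tool from outside, world axes, zero at the start; "torque": the same for the moment, N m; "grip_width": opening from 0.0 (shut) to 1.0 (fully open).
Only numpy, scipy, OpenCV 4.12 (cv2) and the standard library are available. Lean on these libraries where they do the work, as an engineer would, in place of code of your own. Each camera call takes 0.05 s, during which the arm holds its last target.

TASK

The roll of masking tape has slid out of sight under the low plywood riser, and the paint jars and the glass figure on the riser must stay standing where they are. Take the pull scraper, feel for the roll under the riser with its blade, hook the roll and drag it out through the open side. Then lay the scraper down on the table top, clear of the riser, and put the roll in the grey tray.

Things in the scene. Friction and masses are not known exactly. Their poses are not given: they have to be found in the camera images.
- riser: fixed low plywood riser: a 15 mm board on two side panels and a back panel, 165 mm deep (its x), 250 mm wide (its y), 90 mm high. Origin: centre of its footprint on the table, z up. Its own -x side is the only opening. Inside it is 226 mm wide (y -0.113 to +0.113) and 75 mm high; the back panel's inner face is at x = +0.068. Jars stand on its rear half
- riser_mouth (a point): middle of the riser's open side, on the table, at the front edge of the board (riser x = -0.0825); axes as the riser's: -x points straight out of the opening, y along it
- riser_inside (a point): centre of the space under the riser, axes as the riser's. NOT the roll's place, which is not reported: the roll's centre lies anywhere from x -0.02 to +0.012, y -0.06 to +0.06 of here. Roll: beige masking tape lying flat, a ring 100 mm across with a 70 mm hole, wall 12 to 15 mm, 24 mm high, 0.2 kg, 1 to 2 N to slide it. A blade let down onto the ring stops 24 mm over the table
- scraper_grip (a point): pull scraper, loose, 0.16 kg, 222 mm long: orange and black handle, 22 mm wide and 24 mm thick, flat steel shank, steel blade bent straight down at the front. Point: middle of the handle, 30 mm over the table as it lies. x along the scraper to the blade, z up; pinch across y, within x = +-0.03. A black heel behind (x -0.060 to -0.042, 26 mm wide) reaches down to the table
- scraper_edge (a point): middle of the blade's lower edge, 160 mm ahead (x) of the grip and 30 mm below it; axes as at the grip. Blade 36 mm wide (y), 4 mm thick (x), clear for 28 mm up to the underside of the 14 mm wide shank; highest part of the front end 33 mm over this edge. The scraper rests on this edge and its heel
- tape_tray: fixed shallow grey tray, 160 x 160 mm outside, wall 4 mm thick and 11 mm high, inner floor 4 mm over the table. Origin: centre of its underside on the table. Empty at the start
- jar_yellow: blue paint jar with a yellow lid, 65 mm wide, 78 mm high, loose, standing on the riser. Origin: centre of its underside
- jar_red: rust-brown paint jar with a red lid, 74 mm wide, 69 mm high, loose, standing on the riser. Origin: centre of its underside
- figure: silvered glass figure, 180 mm high, 83 mm wide, loose and light, standing on the riser between the jars. Origin: its underside

How it is judged:
On the way:
1. the scraper's blade is under the riser's board (x of scraper_edge in the frame of riser between -0.05 and 0.08 m and y of scraper_edge in the frame of riser between -0.113 and 0.113 m and height (world z) of scraper_edge below 0.05 m), for 0.2 s.
At the end, for the whole second after the job is handed in: the roll rests in the tray (the tray carries its whole weight, not partly the table), and the scraper lies on the table (grip under 45 mm high, blade edge under 60 mm), its blade out from under the riser, and not in or against the tray (contact force between tape_tray and anything else above 1.3 N and contact force between tape_tray and scraper below 0.05 N and height (world z) of scraper_grip between 0.005 and 0.045 m and height (world z) of scraper_edge below 0.06 m and (x of scraper_edge in the frame of riser below -0.0825 m or x of scraper_edge in the frame of riser above 0.0825 m or y of scraper_edge in the frame of riser below -0.125 m or y of scraper_edge in the frame of riser above 0.125 m)); the robot touches nothing.
It fails at once if a jar or the glass figure on the riser is shifted more than 30 mm or tipped (distance of any of jar_yellow, jar_red, figure from where it was at the start of the episode above 0.03 m or angle between any of figure, jar_yellow, jar_red's own z axis and vertical above 0.5 rad).
It also fails if it takes over 67 s, if anything falls off the work surface, if the arm or the gripper's body presses on something with over 40 N, if the wrist force passes 120 N, or if a joint passes its speed limit or range.

## Working session

There is one attempt and no reset: what is moved stays moved. The work goes in short steps, Python scripts to look and compute and a tool call to move; the robot and the scene stay as the last step left them, time stands still between calls to the robot, and variables do not carry over. Pictures are saved under pics/ and viewed, and the job is handed in when it is done.

Besides the shell and the picture viewer there is one more tool, called after "Request:" as name(argument=value, ...) on one line, values as JSON. step_arm: Moves the arm, as the interface text tells. Its arguments: {"type":"object","properties":{"rows":{"type":"array"},"grip_force":{"type":"number"}},"required":["rows"]}

```bash
mkdir -p pics; ls; python3 - <<'E'
from bench import status, optics, order
import cv2,numpy as np
s=status.get_state()
for k,v in s.items(): print(k,np.round(v,4))
for n in ("side","top","wrist"):
    im=optics.get_image(n); cv2.imwrite(f"pics/{n}0.png",im["frame"][:,:,::-1]); np.savez(f"{n}0.npz",**im)
    print(n,im["K"].round(1).tolist(),im["R"].round(3).tolist(),im["t"].round(3).tolist())
E
```

```text
pics
time 0.0
joint_positions [ 1.1141  0.3218 -0.0701  1.4517  0.0226  1.3708 -0.0569]
qd [ 0.0003  0.0002  0.001  -0.0005  0.0007  0.0002 -0.0004]
joint_torque [ 1.00000e-03 -4.91293e+01 -4.03100e-01 -3.12530e+01 -6.38000e-02
  4.35000e-02  1.00000e-04]
position [ 0.2945 -0.5788  0.2295]
tool_rot [-3.0532e+00 -7.3230e-01  9.0000e-04]
ft_force [-1.1221  0.3912  0.2399]
torque [ 0.0098  0.0297 -0.0042]
grip_width 0.9983
side [[505.1, 0.0, 315.7], [0.0, 505.1, 238.5], [0.0, 0.0, 1.0]] [[0.986, -0.164, 0.023], [-0.073, -0.558, -0.827], [0.148, 0.814, -0.562]] [-0.521, 0.139, 0.761]
top [[565.4, 0.0, 328.0], [0.0, 565.4, 240.1], [0.0, 0.0, 1.0]] [[0.082, -0.997, 0.002], [-0.976, -0.081, -0.202], [0.201, 0.015, -0.979]] [0.058, 0.555, 1.078]
wrist [[358.9, 0.0, 316.0], [0.0, 358.9, 243.8], [0.0, 0.0, 1.0]] [[0.453, -0.892, -0.001], [-0.852, -0.433, 0.295], [-0.264, -0.133, -0.955]] [-0.649, -0.036, 0.391]
```

View pics/side0.png

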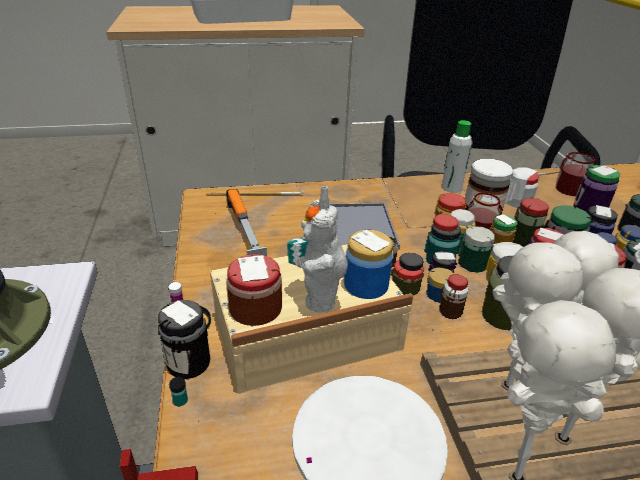

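View pics/top0.png

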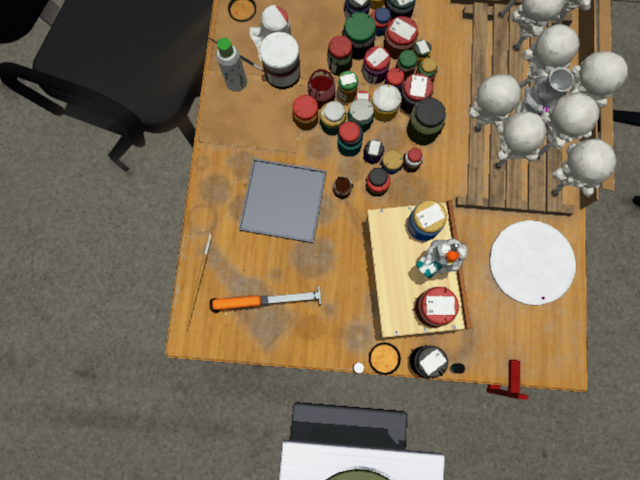

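View pics/wrist0.png

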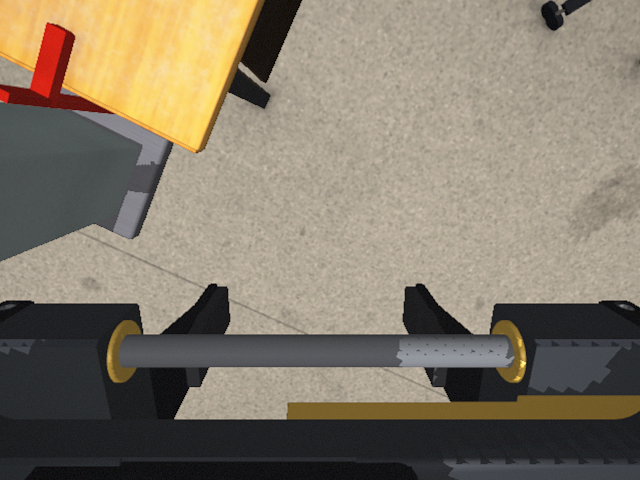

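The riser (top view, about 370-465, 203-337) opens toward +y. The scraper lies in front of it, handle at (237,302) and blade at (318,297), pointing at the opening. The tray is at (284,201).

```bash
cat > h.py <<'E'
import numpy as np,cv2
def ray(im,uv,z):
    R,t,K=im["R"],im["t"],im["K"]
    uv=np.atleast_2d(np.asarray(uv,float)); p=np.c_[uv,np.ones(len(uv))]@np.linalg.inv(K).T@R
    C=-R.T@t; return C+p*((z-C[2])/p[:,2])[:,None]
def cloud(im):
    h,w=im["range_z"].shape; v,u=np.mgrid[:h,:w]; d=im["range_z"].astype(float)
    p=np.stack([u,v,np.ones_like(u)],-1)@np.linalg.inv(im["K"]).T*d[...,None]
    return (p-im["t"])@im["R"]
E
python3 - <<'E'
from h import *
np.set_printoptions(precision=4,suppress=True)
im=dict(np.load("top0.npz")); P=cloud(im); hsv=cv2.cvtColor(im["frame"],cv2.COLOR_RGB2HSV); Z=P[...,2]
def sub(u0,u1,v0,v1):
    m=np.zeros(Z.shape,bool); m[v0:v1,u0:u1]=True; return m
print("table z",np.median(Z[250:270,330:350]))
# riser board by depth ~0.09
m=sub(355,480,190,345)&(abs(Z-0.09)<0.008)
c,_=cv2.findContours(cv2.morphologyEx(m.astype(np.uint8),cv2.MORPH_OPEN,np.ones((3,3))),0,2); c=max(c,key=cv2.contourArea)
print("board rect",cv2.minAreaRect(c)); bx=cv2.boxPoints(cv2.minAreaRect(c)); W=ray(im,bx,.09); print(W)
print("board xy minarea",cv2.minAreaRect(P[m][:,:2].astype(np.float32)*1000))
# tray
m=sub(232,335,150,250)&(hsv[...,1]<80)
c,_=cv2.findContours(cv2.morphologyEx(m.astype(np.uint8),cv2.MORPH_OPEN,np.ones((3,3))),0,2); c=max(c,key=cv2.contourArea)
W=ray(im,cv2.boxPoints(cv2.minAreaRect(c)),.011);print("tray",W,W.mean(0))
# scraper
m=sub(205,330,280,320)&(Z>0.012)
ys,xs=np.nonzero(m); print("scr px",xs.min(),xs.max(),ys.min(),ys.max())
Q=P[m]; 
mo=sub(205,330,280,320)&(hsv[...,0]<12)&(hsv[...,1]>220)&(hsv[...,2]>150)
ys,xs=np.nonzero(mo); print("orange px",xs.min(),xs.max(),ys.min(),ys.max())
vx,vy,x0,y0=cv2.fitLine(Q[:,:2].astype(np.float32),cv2.DIST_HUBER,0,.001,.001).ravel()
d=np.array([vx,vy]); d*=-np.sign(d[1]); print("dir",d,"pt",x0,y0)
n=np.array([-d[1],d[0]]); s=(Q[:,:2]-[x0,y0])@d; l=(Q[:,:2]-[x0,y0])@n
for a in np.arange(s.min(),s.max(),.01):
    k=(s>=a)&(s<a+.01)
    if k.sum(): print("%.3f"%a,"l",l[k].min().round(4),l[k].max().round(4),"z",np.median(Q[k,2]).round(4), (d*(a+.005)+[x0,y0]).round(3))
# table edge, tall obstacles
for nme,(u,v) in dict(tl=(212,100),bl=(167,357),br=(586,390)).items(): print(nme,ray(im,(u,v),0))
E
python3 - <<'E'
import cv2
a=cv2.imread("pics/top0.png"); cv2.imwrite("pics/c0.png",cv2.resize(a[150:380,170:480],None,fx=2.5,fy=2.5,interpolation=cv2.INTER_CUBIC))
E
```

```text
table z 0.00026871752662855654
board rect ((415.48553466796875, 269.4779357910156), (129.91595458984375, 84.73499298095703), 83.21102905273438)
[[ 0.6074  0.0333  0.09  ]
 [ 0.6415 -0.1309  0.09  ]
 [ 0.3918 -0.1696  0.09  ]
 [ 0.3603 -0.0126  0.09  ]]
board xy minarea ((500.404296875, -68.32554626464844), (250.40277099609375, 159.7882080078125), 10.551838874816895)
tray [[0.5644 0.2935 0.011 ]
 [0.7268 0.2834 0.011 ]
 [0.7094 0.1192 0.011 ]
 [0.5483 0.1337 0.011 ]] [0.6372 0.2075 0.011 ]
scr px 208 327 282 318
orange px 226 256 305 308
dir [ 0.1713 -0.9852] pt 0.41500837 0.23915945
-0.092 l -0.0116 0.0129 z 0.0388 [0.4   0.325]
-0.082 l -0.0119 0.0122 z 0.0411 [0.402 0.315]
-0.072 l -0.0099 0.0112 z 0.0411 [0.404 0.305]
-0.062 l -0.0098 0.0121 z 0.0418 [0.405 0.295]
-0.052 l -0.0103 0.0114 z 0.041 [0.407 0.285]
-0.042 l -0.01 0.0123 z 0.0415 [0.409 0.275]
-0.032 l -0.0104 0.012 z 0.0418 [0.41  0.265]
-0.022 l -0.0095 0.0126 z 0.0412 [0.412 0.256]
-0.012 l -0.0101 0.0119 z 0.0414 [0.414 0.246]
-0.002 l -0.0094 0.0108 z 0.0424 [0.416 0.236]
0.008 l -0.008 0.0105 z 0.0382 [0.417 0.226]
0.018 l -0.0068 0.0091 z 0.0367 [0.419 0.216]
0.028 l -0.0053 0.0087 z 0.0336 [0.421 0.206]
0.038 l -0.0047 0.0079 z 0.0341 [0.422 0.196]
0.048 l -0.0052 0.0085 z 0.0331 [0.424 0.187]
0.058 l -0.0047 0.0083 z 0.0329 [0.426 0.177]
0.068 l -0.0054 0.0087 z 0.0325 [0.428 0.167]
0.078 l -0.0046 0.0083 z 0.0337 [0.429 0.157]
0.088 l -0.0052 0.0074 z 0.0342 [0.431 0.147]
0.098 l -0.005 0.0086 z 0.0328 [0.433 0.137]
0.108 l -0.0051 0.0081 z 0.0338 [0.434 0.127]
0.118 l -0.0165 0.0187 z 0.0325 [0.436 0.118]
0.128 l -0.1198 0.018 z 0.0362 [0.438 0.108]
tl [[0.8548 0.3864 0.    ]]
bl [[0.2923 0.4082 0.    ]]
br [[ 0.2969 -0.4359  0.    ]]
```

View pics/c0.png

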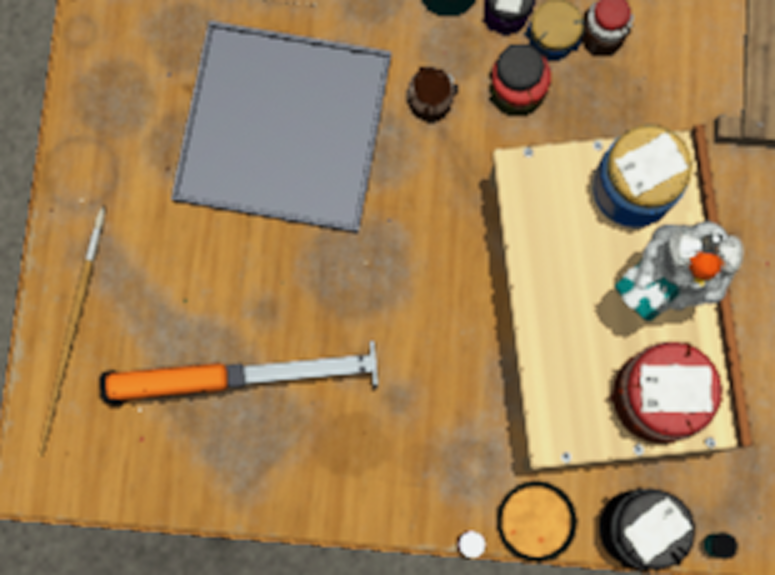

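```bash
python3 - <<'E'
from h import *
from scipy.spatial.transform import Rotation as Ro
np.set_printoptions(precision=4,suppress=True)
w=dict(np.load("wrist0.npz")); C=-w["R"].T@w["t"]
T=np.array([.2945,-.5788,.2295]); R=Ro.from_rotvec([-3.0532,-.7323,.0009]).as_matrix()
print("toolR",R); print("cam in tool",R.T@(C-T)); print("cam axes in tool (cols x,y,z)\n",R.T@w["R"].T)
d=dict(np.load("side0.npz")); P=cloud(d)
print("side: scraper pts?")
E
```

```text
toolR [[ 0.8912  0.4536 -0.001 ]
 [ 0.4536 -0.8912  0.0016]
 [-0.0001 -0.0019 -1.    ]]
cam in tool [ 0.0808  0.0003 -0.1535]
cam axes in tool (cols x,y,z)
 [[-0.0011 -0.9554 -0.2953]
 [ 1.     -0.0011  0.0001]
 [-0.0005 -0.2953  0.9554]]
side: scraper pts?
```

```bash
python3 - <<'E'
from h import *
np.set_printoptions(precision=2,suppress=True,linewidth=200)
A=[]
for n in("top","side"):
    d=dict(np.load(n+"0.npz")); P=cloud(d).reshape(-1,3)[d["range_z"].ravel()>0]; A.append(P)
P=np.vstack(A); 
xs=np.arange(.25,.9,.05); ys=np.arange(-.65,.45,.05)
print("      y:",ys)
for x in xs:
    r=[]
    for y in ys:
        m=(P[:,0]>=x)&(P[:,0]<x+.05)&(P[:,1]>=y)&(P[:,1]<y+.05)&(P[:,2]>-.05)&(P[:,2]<.6); r.append(np.percentile(P[m,2],98) if m.sum()>3 else np.nan)
    print("%.2f"%x,np.array(r))
E
```

```text
y: [-0.65 -0.6  -0.55 -0.5  -0.45 -0.4  -0.35 -0.3  -0.25 -0.2  -0.15 -0.1  -0.05  0.    0.05  0.1   0.15  0.2   0.25  0.3   0.35  0.4 ]
0.25 [ nan  nan  nan  nan 0.   0.   0.06 0.06 0.   0.   0.1  0.08 0.01 0.04 0.   0.   0.   0.   0.   0.   0.   0.  ]
0.30 [ nan  nan  nan  nan 0.   0.   0.   0.02 0.   0.04 0.1  0.1  0.01 0.04 0.   0.   0.   0.   0.   0.   0.01 0.  ]
0.35 [ nan  nan  nan  nan 0.   0.   0.   0.   0.   0.1  0.16 0.16 0.09 0.   0.   0.   0.   0.   0.04 0.04 0.01 0.  ]
0.40 [ nan  nan  nan  nan 0.   0.   0.   0.   0.   0.11 0.16 0.16 0.09 0.08 0.   0.04 0.04 0.04 0.05 0.04 0.01 0.  ]
0.45 [ nan  nan  nan  nan 0.   0.07 0.07 0.07 0.07 0.11 0.24 0.22 0.09 0.09 0.01 0.03 0.   0.   0.   0.   0.01 0.  ]
0.50 [ nan  nan  nan  nan 0.   0.07 0.07 0.07 0.07 0.11 0.26 0.24 0.09 0.09 0.01 0.01 0.   0.   0.   0.01 0.01 0.  ]
0.55 [ nan  nan  nan  nan 0.   0.07 0.07 0.07 0.07 0.   0.17 0.17 0.15 0.09 0.   0.01 0.01 0.01 0.01 0.   0.01 0.  ]
0.60 [ nan  nan  nan  nan 0.   0.22 0.07 0.07 0.   0.   0.16 0.17 0.09 0.09 0.03 0.01 0.01 0.01 0.01 0.   0.01 0.  ]
0.65 [ nan  nan  nan 0.08 0.09 0.26 0.26 0.04 0.04 0.04 0.   0.   0.06 0.06 0.05 0.04 0.01 0.01 0.01 0.   0.01 0.01]
0.70 [ nan  nan  nan 0.08 0.09 0.26 0.26 0.25 0.25 0.22 0.   0.07 0.06 0.06 0.08 0.01 0.01 0.01 0.01 0.01 0.01 0.  ]
0.75 [ nan  nan  nan 0.08 0.09 0.24 0.27 0.27 0.24 0.22 0.07 0.1  0.04 0.07 0.09 0.07 0.07 0.01 0.01 0.01 0.01 0.01]
0.80 [ nan  nan  nan 0.09 0.23 0.26 0.26 0.26 0.23 0.23 0.1  0.1  0.08 0.07 0.07 0.08 0.08 0.04 0.01 0.01 0.01 0.01]
0.85 [ nan  nan  nan 0.08 0.14 0.27 0.26 0.23 0.21 0.21 0.   0.08 0.08 0.07 0.07 0.09 0.09 0.11 0.11 0.16 0.13 0.01]
```

Request:
step_arm(rows=[[[0,0,0],[20,-12,-30],87],[[0,0,0],[27,-18,-20],87],[[0,0,0],[27,-18,-20],87],[[0,0,0],[27,-18,-20],87],[[0,0,0],[27,-18,-10],87],[[0,0,0],[27,-18,-10],87],[[0,0,0],[27,-18,-5],87],[[0,0,0],[27,-18,0],87],[[0,0,0],[27,-18,0],87]])

```text
time: 0.9
position: [0.4328, -0.3309, 0.3445]
tool_rot: [-3.055, -0.701, 0.011]
ft_force: [0.5, -0.4, 0.6]
grip_width: 0.996
```

```bash
cat > plan.py <<'E'
import numpy as np,sys
from scipy.spatial.transform import Rotation as Ro
# plan from state to list of (pos, rotmat target, nrows): linear, print rows
def rows(pos,R,wps):
    for tp,TR,n in wps:
        for i in range(n):
            k=1/(n-i)
            dr=(R.inv()*TR).as_rotvec()*k; dp=R.inv().apply(np.array(tp)-pos)*k
            print([[round(float(x),1) for x in np.degrees(dr)],[round(float(x)) for x in dp*1000]])
            pos=pos+R.apply(dp); R=R*Ro.from_rotvec(dr)
        print('--')
def down(ang,tilt=0):
    """tool x at world angle ang (deg), z down; tilt: about tool y (deg, + : z toward +x of tool)"""
    a=np.radians(ang); x=np.array([np.cos(a),np.sin(a),0]); z=np.array([0,0,-1.]); y=np.cross(z,x)
    return Ro.from_matrix(np.c_[x,y,z])*Ro.from_euler('y',tilt,degrees=True)
def cur():
    from bench import status
    s=status.get_state(); return np.array(s["position"]),Ro.from_rotvec(s["tool_rot"]),s
E
python3 - <<'E'
from plan import *
p,R,s=cur(); print(s["joint_positions"])
rows(p,R,[((.47,-.1,.345),down(70),7),((.46,.12,.28),down(100),6)])
E
```

```text
[ 0.83601664  0.08456569 -0.24957988  1.50889268  0.02094044  1.56122561
 -0.53261172]
[[-0.1, 0.0, -6.3], [19, -27, 0]]
[[-0.1, 0.0, -6.3], [22, -25, 0]]
[[-0.1, 0.0, -6.3], [25, -23, 0]]
[[-0.1, 0.0, -6.3], [27, -20, 0]]
[[-0.1, 0.0, -6.3], [29, -17, 0]]
[[-0.1, 0.0, -6.3], [31, -13, 0]]
[[-0.1, 0.0, -6.3], [32, -10, 0]]
--
[[0.0, -0.0, -5.0], [34, -14, 11]]
[[0.0, -0.0, -5.0], [35, -11, 11]]
[[0.0, -0.0, -5.0], [36, -8, 11]]
[[0.0, -0.0, -5.0], [36, -5, 11]]
[[0.0, -0.0, -5.0], [37, -2, 11]]
[[0.0, -0.0, -5.0], [37, 2, 11]]
--
```

Request:
step_arm(rows=[[[0,0,-6.3],[19,-27,0],87],[[0,0,-6.3],[22,-25,0],87],[[0,0,-6.3],[25,-23,0],87],[[0,0,-6.3],[27,-20,0],87],[[0,0,-6.3],[29,-17,0],87],[[0,0,-6.3],[31,-13,0],87],[[0,0,-6.3],[32,-10,0],87],[[0,0,-5],[34,-14,0],87],[[0,0,-5],[35,-11,0],87],[[0,0,-5],[36,-8,20],87]])

```text
time: 1.73
position: [0.4604, 0.0271, 0.3274]
tool_rot: [-2.259, -2.174, -0.002]
ft_force: [0.6, -0.1, 0.5]
grip_width: 0.998
```

```bash
python3 - <<'E'
from plan import *
p,R,s=cur(); print(s["joint_positions"],p,R.as_matrix().round(2))
# look pose: TCP ~0.03 outside the mouth, tilt
o=np.array([.484,.0104,0]); d=np.array([-.18,.98,0])
rows(p,R,[(o+d*.08+[0,0,.16],down(100,-40),9)])
E
```

```text
[ 0.52438487 -0.10566587 -0.5785972   1.71253079 -0.06342704  1.52130725
 -0.08638405] [0.46042454 0.02712841 0.32739533] [[ 0.04  1.   -0.  ]
 [ 1.   -0.04  0.01]
 [ 0.01 -0.   -1.  ]]
[[-0.5, -4.5, -1.3], [7, 1, 19]]
[[-0.5, -4.5, -1.3], [8, 1, 18]]
[[-0.5, -4.5, -1.3], [10, 1, 17]]
[[-0.5, -4.5, -1.3], [11, 1, 17]]
[[-0.5, -4.5, -1.3], [12, 1, 16]]
[[-0.5, -4.5, -1.3], [13, 1, 15]]
[[-0.5, -4.5, -1.3], [14, 1, 14]]
[[-0.5, -4.5, -1.3], [15, 2, 13]]
[[-0.5, -4.5, -1.3], [16, 2, 11]]
--
```

Request:
step_arm(rows=[[[-0.5,-4.5,-1.3],[7,1,24],87],[[-0.5,-4.5,-1.3],[8,1,23],87],[[-0.5,-4.5,-1.3],[10,1,22],87],[[-0.5,-4.5,-1.3],[12,1,22],87],[[-0.5,-4.5,-1.3],[14,1,21],87],[[-0.5,-4.5,-1.3],[15,1,20],87],[[-0.5,-4.5,-1.3],[17,1,18],87],[[-0.5,-4.5,-1.3],[19,2,17],87],[[-0.5,-4.5,-1.3],[20,2,14],87],[[0,0,0],[0,0,0],87]])

```text
time: 2.57
position: [0.4709, 0.1, 0.1024]
tool_rot: [1.579, 1.937, -0.598]
ft_force: [-2.7, -1.1, -1.7]
grip_width: 0.998
```

```bash
python3 - <<'E'
from bench import status, optics
import cv2,numpy as np
im=optics.get_image("wrist"); cv2.imwrite("pics/wrist1.png",im["frame"][:,:,::-1]); np.savez("wrist1.npz",**im)
s=status.get_state(); print(s["position"],s["joint_positions"],-im["R"].T@im["t"])
E
```

```text
[0.47251381 0.09869226 0.10632522] [ 0.00652565  0.43564932 -0.84813929  1.92813216  0.87953757  1.53963252
 -0.99642222] [0.43632845 0.2597185  0.16137703]
```

View pics/wrist1.png

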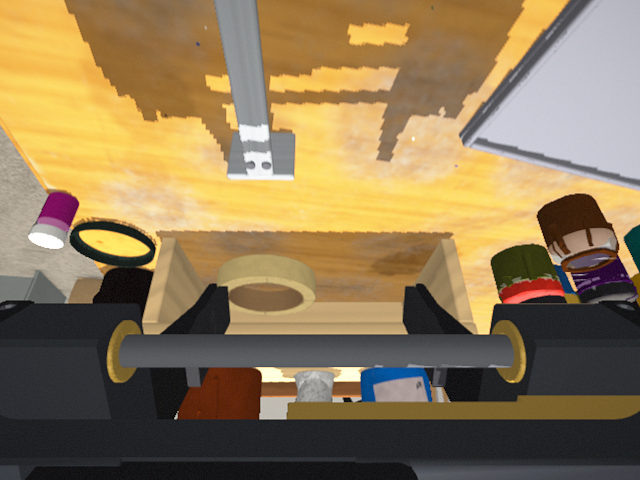

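The wrist view looks under the riser. The roll is visible at about columns 217-316, rows 254-313, left of centre in the image, which is the -y side of the riser.

```bash
python3 - <<'E'
from h import *
np.set_printoptions(precision=4,suppress=True)
w=dict(np.load("wrist1.npz")); P=cloud(w); Z=P[...,2]
m=np.zeros(Z.shape,bool); m[240:325,200:330]=True
m&=(w["range_z"]>0)&(Z>.018)&(Z<.03)
c,_=cv2.findContours(m.astype(np.uint8),0,2)
Q=P[m]; print(len(Q),Q.min(0),Q.max(0))
k=Q[abs(Q[:,2]-.024)<.004]
# board geometry from top: mouth
o=np.array([.484,.0104]); ex=np.array([.18,-.984]); ey=np.array([.984,.18])
r=np.c_[(k[:,:2]-o)@ex-.0825,(k[:,:2]-o)@ey]
print("riser frame ext",r.min(0),r.max(0)); 
from scipy.optimize import least_squares
# outer near edge of ring: circle centre by annulus residual
def f(c):
    d=np.hypot(*(r-c[:2]).T); return np.maximum(d-.05,0)+np.maximum(.037-d,0)
s=least_squares(f,r.mean(0)); print("roll centre riser",s.x,"cost",s.cost)
c=o+ex*(s.x[0]+.0825)+ey*s.x[1]; print("world",c)
# ellipse by colour
hsv=cv2.cvtColor(w["frame"],cv2.COLOR_RGB2HSV); print(hsv[262,230],hsv[295,265],hsv[312,270],P[262,230],P[312,270],P[283,266])
# side panels inner / mouth checks
for uv in [(160,232),(452,232),(130,231)]: print(uv,P[uv[1],uv[0]])
# scraper blade
for uv in [(262,165),(230,178),(294,178),(295,133),(240,60),(250,130)]: print("scr",uv,P[uv[1],uv[0]])
E
python3 - <<'E'
import cv2
a=cv2.imread("pics/wrist1.png"); cv2.imwrite("pics/c1.png",cv2.resize(a[120:400,100:500],None,fx=2,fy=2,interpolation=cv2.INTER_CUBIC))
E
```

```text
2504 [ 0.4093 -0.1586  0.018 ] [ 0.5362 -0.0298  0.0249]
riser frame ext [-0.0481 -0.0912] [0.0737 0.0248]
roll centre riser [ 0.0123 -0.0406] cost 0.09052200543909214
world [ 0.4612 -0.0902]
[ 21 107 165] [ 16 123 131] [ 21 104 196] [ 0.4198 -0.0482  0.0038] [ 0.4655 -0.1227  0.0233] [ 0.4575 -0.0991 -0.0006]
(160, 232) [ 0.3619 -0.0144 -0.0013]
(452, 232) [ 0.6034  0.032  -0.0015]
(130, 231) [ 0.3429 -0.003   0.0071]
scr (262, 165) [0.4385 0.1198 0.0328]
scr (230, 178) [ 0.4189  0.0657 -0.0014]
scr (294, 178) [ 0.4612  0.0755 -0.0002]
scr (295, 133) [ 0.4559  0.1132 -0.0014]
scr (240, 60) [0.4259 0.174  0.0314]
scr (250, 130) [0.4314 0.1409 0.032 ]
```

View pics/c1.png

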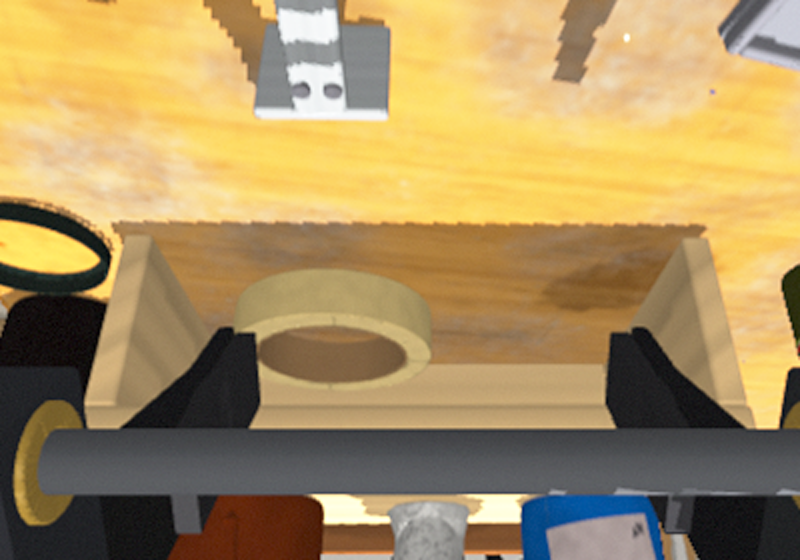

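```bash
python3 - <<'E'
from h import *
np.set_printoptions(precision=4,suppress=True)
w=dict(np.load("wrist1.npz"))
for n,c in dict(innear=(333,327),infar=(333,383.5),onear=(333,312),ofar=(333,389.5),il=(258,352),ir=(408,352),ol=(237,335),orr=(431,345)).items():
    print(n,ray(w,(c[0]/2+100,c[1]/2+120),.024)[0])
P=cloud(w);Z=P[...,2]; m=np.zeros(Z.shape,bool); m[268:317,216:318]=True; m&=abs(Z-.0235)<.003
Q=P[m][:,:2]
from scipy.optimize import least_squares
f=lambda c:(lambda d:np.maximum(d-.05,0)+np.maximum(.036-d,0))(np.hypot(*(Q-c).T))
s=least_squares(f,Q.mean(0),loss='soft_l1',f_scale=.002);print(s.x,len(Q),np.abs(s.fun).mean())
# mouth panel corners at the board's underside/front panel bottoms in crop: inner-left foot (150,238)?
for n,c in dict(pl_out=(125,238),pl_in=(152,238),pr_in=(682,240),pr_out=(708,240)).items(): print(n,ray(w,(c[0]/2+100,c[1]/2+120),0.0)[0])
for n,c in dict(bl=(258,116),br=(389,118)).items(): print(n,ray(w,(c[0]/2+100,c[1]/2+120),0.004)[0])
E
```

```text
innear [ 0.4549 -0.0456  0.024 ]
infar [ 0.4614 -0.1205  0.024 ]
onear [ 0.4535 -0.0297  0.024 ]
ofar [ 0.4623 -0.1302  0.024 ]
il [ 0.4211 -0.0822  0.024 ]
ir [ 0.494  -0.0687  0.024 ]
ol [ 0.4115 -0.0629  0.024 ]
orr [ 0.5035 -0.058   0.024 ]
[ 0.4566 -0.0809] 1582 8.860526795775945e-06
pl_out [ 0.3628 -0.0234  0.    ]
pl_in [ 0.374  -0.0212  0.    ]
pr_in [0.5992 0.0205 0.    ]
pr_out [0.6104 0.0226 0.    ]
bl [0.4188 0.072  0.004 ]
br [0.461  0.0794 0.004 ]
```

```bash
python3 - <<'E'
from h import *
np.set_printoptions(precision=4,suppress=True)
w=dict(np.load("wrist1.npz")); t=dict(np.load("top0.npz"))
for n,c in dict(bl=(255,116),br=(389,118)).items(): print(n,ray(w,(c[0]/2+100,c[1]/2+120),0.031)[0])
for n,c in dict(bt=(374,342),bb=(378,386),bk=(100,386),bk2=(108,400)).items(): print(n,ray(t,(c[0]/2.5+170,c[1]/2.5+150),0.032)[0])
P=cloud(t);Z=P[...,2]
m=np.zeros(Z.shape,bool); m[283:312,208:326]=True; m&=(Z>.027)&(Z<.05); Q=P[m][:,:2]
d=np.array([.1713,-.9852]);n=np.array([.9852,.1713]); s=Q@d;l=Q@n
print("s range",np.percentile(s,[0,.5,99.5,100]))
h=(s>s.min()+.012)&(s<s.min()+.09); sh=(s>s.min()+.12)&(s<s.max()-.012); bl=s>s.max()-.006
for k in(h,sh,bl): print((l[k].min()+l[k].max())/2, l[k].max()-l[k].min(), s[k].mean())
E
```

```text
bl [0.421  0.1041 0.031 ]
br [0.4568 0.1103 0.031 ]
bt [0.4557 0.1122 0.032 ]
bb [0.4207 0.106  0.032 ]
bk [0.4025 0.3279 0.032 ]
bk2 [0.3919 0.3202 0.032 ]
s range [-0.2562 -0.2548 -0.0346 -0.0342]
0.4504322246937362 0.023979056964794854 -0.2052578537727606
0.4514757482432411 0.014119873463097787 -0.09140157425617614
0.451071201351891 0.03483863182436009 -0.03658463370827583
```

```bash
python3 - <<'E'
from plan import *
p,R,s=cur()
rows(p,R,[((.430,.2,.16),down(100),6),((.407,.29,.09),down(100),4),((.407,.29,.019),down(100),4)])
E
```

```text
[[0.2, 7.0, 0.2], [7, -3, -19]]
[[0.2, 7.0, 0.2], [9, -3, -18]]
[[0.2, 7.0, 0.2], [12, -4, -16]]
[[0.2, 7.0, 0.2], [13, -4, -15]]
[[0.2, 7.0, 0.2], [15, -4, -13]]
[[0.2, 7.0, 0.2], [17, -4, -11]]
--
[[0.0, 0.0, 0.0], [23, -2, 18]]
[[0.0, 0.0, 0.0], [23, -2, 18]]
[[0.0, 0.0, 0.0], [23, -2, 17]]
[[0.0, 0.0, 0.0], [23, -2, 17]]
--
[[0.0, 0.0, 0.0], [0, 0, 18]]
[[0.0, 0.0, 0.0], [0, 0, 18]]
[[0.0, 0.0, 0.0], [0, 0, 18]]
[[0.0, 0.0, 0.0], [0, 0, 18]]
--
```

Request:
step_arm(rows=[[[0.2,7,0.2],[7,-3,-19],87],[[0.2,7,0.2],[9,-3,-18],87],[[0.2,7,0.2],[12,-4,-16],87],[[0.2,7,0.2],[13,-4,-15],87],[[0.2,7,0.2],[15,-4,-13],87],[[0.2,7,0.2],[17,-4,-11],87],[[0,0,0],[23,-2,18],87],[[0,0,0],[23,-2,18],87],[[0,0,0],[23,-2,17],87],[[0,0,0],[23,-2,10],87],[[0,0,0],[0,0,0],87]])

```text
time: 3.53
position: [0.4286, 0.2836, 0.1225]
tool_rot: [2.032, 2.346, 0.074]
ft_force: [-0.8, -0.8, 0.7]
grip_width: 0.993
```

```bash
python3 - <<'E'
from plan import *
p,R,s=cur(); print(p,R.as_matrix().round(3).tolist(),s["joint_positions"],s["ft_force"])
rows(p,R,[((.407,.29,.019),down(100.1),5)])
E
```

```text
[0.42862818 0.28355418 0.12252249] [[-0.143, 0.988, 0.06], [0.99, 0.142, 0.011], [0.003, 0.061, -0.998]] [ 0.34200947  0.19464752 -1.07103796  1.93582429  0.2298749   1.06962995
 -0.6798503 ] [-0.78530744 -0.79596415  0.65773804]
[[0.7, -0.0, -0.4], [2, -5, 20]]
[[0.7, -0.0, -0.4], [2, -5, 20]]
[[0.7, -0.0, -0.4], [2, -5, 21]]
[[0.7, -0.0, -0.4], [2, -5, 21]]
[[0.7, -0.0, -0.4], [2, -4, 21]]
--
```

Request:
step_arm(rows=[[[1,0,-0.5],[2,-7,15],87],[[1,0,-0.5],[2,-7,15],87],[[1,0,-0.5],[2,-6,15],87],[[0.5,0,-0.3],[2,-3,10],87],[[0,0,0],[0,0,0],87]])

```text
time: 3.95
position: [0.4147, 0.2837, 0.0729]
tool_rot: [2.015, 2.389, 0.016]
ft_force: [-0.3, 0.7, 0.2]
grip_width: 1.001
```

```bash
python3 - <<'E'
from plan import *
p,R,s=cur(); print(p,s["joint_positions"],s["ft_force"])
rows(p,R,[((.407,.29,.019),down(100.1),4)])
E
```

```text
[0.41465711 0.28367833 0.07287311] [ 0.27643909  0.28920846 -1.03805801  1.97508033  0.30931817  1.02583423
 -0.73466419] [-0.30409531  0.74641483  0.15244972]
[[0.3, 0.1, -0.1], [2, -2, 13]]
[[0.3, 0.1, -0.1], [2, -2, 13]]
[[0.3, 0.1, -0.1], [2, -2, 13]]
[[0.3, 0.1, -0.1], [2, -2, 13]]
--
```

Request:
step_arm(rows=[[[0.4,0,0],[2,-3,14],87],[[0.4,0,0],[2,-3,14],87],[[0.3,0,0],[2,-2,13],87],[[0.3,0,0],[1,-2,13],87],[[0,0,0],[0,0,3],87],[[0,0,0],[0,0,0],87]])

```text
time: 4.45
position: [0.4083, 0.2864, 0.0147]
tool_rot: [2.028, 2.391, -0.009]
ft_force: [-0.0, -0.1, -0.4]
grip_width: 1.001
```

```bash
python3 - <<'E'
from plan import *
p,R,s=cur(); print(p,s["joint_positions"],s["ft_force"])
rows(p,R,[((.407,.29,.019),down(100.1),1)])
from bench import optics
import cv2
im=optics.get_image("wrist"); cv2.imwrite("pics/wrist2.png",im["frame"][:,:,::-1])
E
```

```text
[0.40825054 0.28642744 0.0147236 ] [ 0.19092926  0.39427951 -0.97183737  2.0116596   0.41047923  0.94626257
 -0.83018361] [-0.003877   -0.09420495 -0.39323734]
[[-0.0, 0.5, -0.7], [4, -1, -4]]
--
```

View pics/wrist2.png

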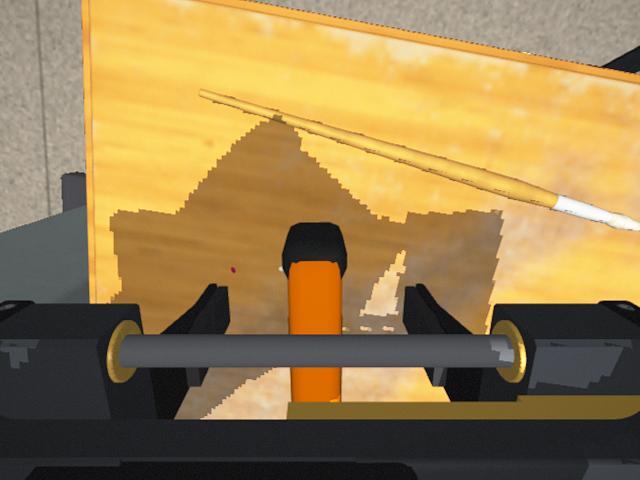

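The handle is centred between the fingers (columns 290-342 between pads at 228 and 405), and the black heel is behind at (315,245). I'll raise the tool 4 mm and close.

Request:
step_arm(rows=[[[0,0.5,-0.7],[3,-1,-4],60],[[0,0,0],[0,0,0],40],[[0,0,0],[0,0,0],20],[[0,0,0],[0,0,0],5],[[0,0,0],[0,0,0],0],[[0,0,0],[0,0,0],0],[[0,0,0],[0,0,0],0],[[0,0,0],[0,0,0],0]], grip_force=55)

```text
time: 5.17
position: [0.4086, 0.2908, 0.022]
tool_rot: [2.015, 2.408, 0.008]
ft_force: [-0.2, 0.6, 0.3]
grip_width: 0.479
```

```bash
python3 - <<'E'
from plan import *
p,R,s=cur(); print(p,R.as_matrix().round(3).tolist(),s["grip_width"],s["ft_force"],s["torque"])
E
```

```text
[0.40857676 0.2907632  0.02195393] [[-0.176, 0.984, 0.004], [0.984, 0.176, 0.003], [0.002, 0.005, -1.0]] 0.47903753339523825 [-0.19886843  0.57611826  0.32284247] [-0.01044569 -0.10494584 -0.00450505]
```

Still closing; wait, then lift.

Request:
step_arm(rows=[[[0,0,0],[0,0,1],0],[[0,0,0],[0,0,1],0],[[0,0,0],[0,0,0],0],[[0,0,0],[0,0,0],0],[[0,0,0],[0,0,0],0],[[0,0,0],[0,0,0],0],[[0,0,0],[0,0,0],0],[[0,0,0],[0,0,0],0]])

```text
time: 5.83
position: [0.4085, 0.2907, 0.0198]
tool_rot: [2.016, 2.408, 0.007]
ft_force: [0.2, 0.0, 0.3]
grip_width: 0.248
```

Request:
step_arm(rows=[[[0,0,0],[0,0,0],0],[[0,0,0],[0,0,0],0],[[0,0,0],[0,0,-10],0],[[0,0,0],[0,0,-12],0],[[0,0,0],[0,0,-12],0],[[0,0,0],[0,0,0],0]])

```text
time: 6.33
position: [0.4071, 0.2906, 0.0562]
tool_rot: [-2.015, -2.41, -0.004]
ft_force: [-0.1, 1.1, -1.9]
grip_width: 0.248
```

```bash
python3 - <<'E'
from plan import *
from h import *
from bench import optics
np.set_printoptions(precision=4,suppress=True)
p,R,s=cur(); print(p,R.as_matrix().round(3).tolist(),s["grip_width"],s["ft_force"],s["torque"])
im=optics.get_image("side"); cv2.imwrite("pics/s3.png",im["frame"][:,:,::-1])
im=optics.get_image("top"); np.savez("top3.npz",**im)
cv2.imwrite("pics/t3.png",cv2.resize(im["frame"][150:380,170:480,::-1],None,fx=2.5,fy=2.5))
P=cloud(im);m=np.zeros(P.shape[:2],bool);m[270:325,205:335]=True
E
```

```text
[0.4071 0.2906 0.0562] [[-0.177, 0.984, 0.001], [0.984, 0.177, 0.002], [0.002, 0.002, -1.0]] 0.247836157257126 [-0.0626  1.1084 -1.9281] [ 0.0737 -0.1046  0.0014]
```

View pics/s3.png

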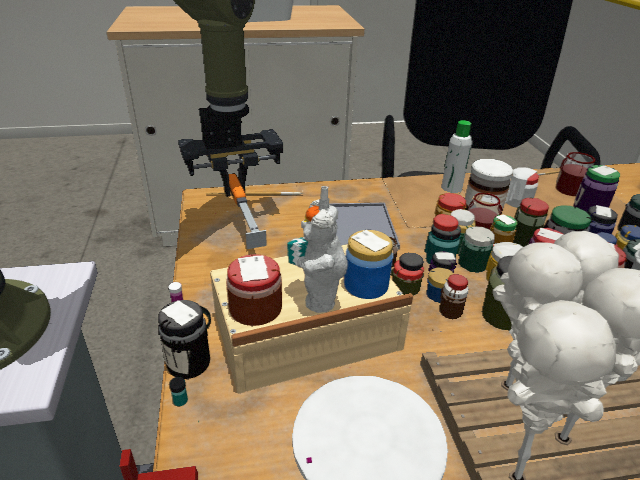

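View pics/t3.png

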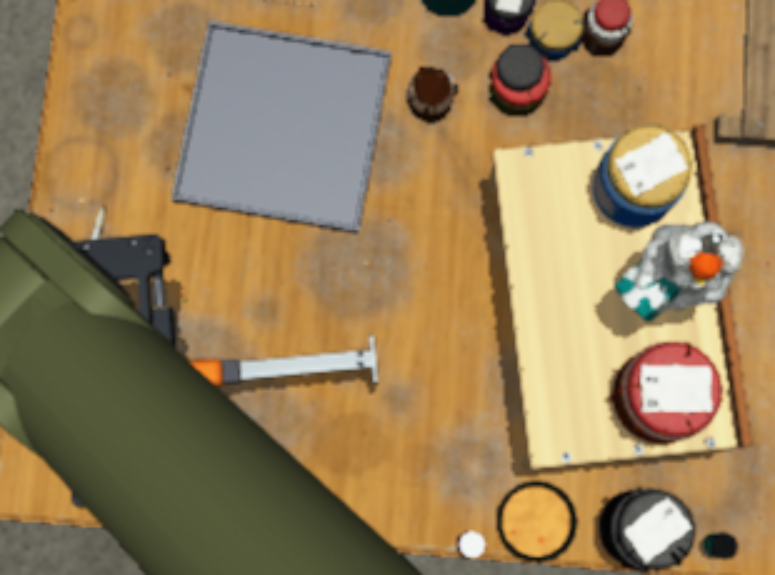

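```bash
cat > shank.py <<'E'
from h import *
def shank(im,u0,u1,v0,v1,zmin=.02):
    P=cloud(im);m=np.zeros(P.shape[:2],bool);m[v0:v1,u0:u1]=True
    m&=(P[...,2]>zmin)&(P[...,2]<.12); Q=P[m]
    d=np.array([.1713,-.9852]);n=np.array([.9852,.1713]); s=Q[:,:2]@d;l=Q[:,:2]@n
    for a in np.arange(s.min(),s.max(),.01):
        k=(s>=a)&(s<a+.01)
        if k.sum()>2: print("s %.3f"%a,"z %.4f"%np.median(Q[k,2]),"l %.4f %.4f"%(l[k].min(),l[k].max()))
    print("s max",np.percentile(s,99.5),s.max())
E
python3 - <<'E'
from shank import *
shank(dict(np.load("top3.npz")),262,325,280,310)
E
```

```text
s -0.146 z 0.0712 l 0.4420 0.4595
s -0.136 z 0.0688 l 0.4444 0.4569
s -0.126 z 0.0686 l 0.4442 0.4579
s -0.116 z 0.0690 l 0.4445 0.4572
s -0.106 z 0.0677 l 0.4442 0.4579
s -0.096 z 0.0689 l 0.4445 0.4573
s -0.086 z 0.0684 l 0.4443 0.4583
s -0.076 z 0.0684 l 0.4449 0.4576
s -0.066 z 0.0675 l 0.4440 0.4584
s -0.056 z 0.0687 l 0.4452 0.4578
s -0.046 z 0.0679 l 0.4333 0.4679
s -0.036 z 0.0690 l 0.4338 0.4673
s max -0.033896543527475995 -0.033716269003959305
```

Request:
step_arm(rows=[[[0,0,0],[-10,-5,1],0],[[0,0,0],[-15,-5,1],0],[[0,0,0],[-20,-5,1],0],[[0,0,0],[-20,0,0],0],[[0,0,0],[-15,0,0],0],[[0,0,0],[0,0,0],0]])

```text
time: 6.93
position: [0.4039, 0.2056, 0.0499]
tool_rot: [-2.01, -2.412, 0.001]
ft_force: [-0.3, -0.4, -2.6]
grip_width: 0.252
```

```bash
cat > st.py <<'E'
from plan import *
np.set_printoptions(precision=4,suppress=True)
p,R,s=cur(); d=np.array([.1713,-.9852]);n=np.array([.9852,.1713])
print(p,"rotdev deg",np.degrees((down(100).inv()*R).as_rotvec()),"edge s %.4f l %.4f z %.4f"%(p[:2]@d+.181,p[:2]@n,p[2]-.021),s["grip_width"],s["ft_force"],s["torque"],"t",s["time"]); print(s["joint_positions"])
E
python3 st.py
```

```text
[0.4039 0.2056 0.0499] rotdev deg [ 0.1083  0.0953 -0.3925] edge s 0.0476 l 0.4331 z 0.0289 0.25168524244327584 [-0.266  -0.4452 -2.567 ] [ 0.0196 -0.1134 -0.0788] t 6.9333
[ 0.4776  0.2092 -1.0635  2.0914  0.2206  0.9601 -0.5232]
```

Request:
step_arm(rows=[[[0,0,0],[-4,2,-4],0],[[0,0,0],[-15,1,0],0],[[0,0,0],[-20,0,0],0],[[0,0,0],[-20,0,0],0],[[0,0,0],[-10,0,0],0],[[0,0,0],[0,0,0],0]])

```text
time: 7.43
position: [0.4201, 0.1398, 0.0551]
tool_rot: [-2.002, -2.416, -0.005]
ft_force: [-0.3, 0.3, -1.5]
grip_width: 0.243
```

```bash
python3 st.py
```

```text
[0.4201 0.1398 0.0551] rotdev deg [ 0.0168  0.2779 -0.7139] edge s 0.1152 l 0.4378 z 0.0341 0.24268037335376644 [-0.3179  0.2952 -1.4871] [ 0.1006 -0.0417  0.0401] t 7.4333
[ 0.6298  0.1522 -1.0448  2.112   0.1551  0.9576 -0.3125]
```

Request:
step_arm(rows=[[[0,0,0],[-15,-1,0],0],[[0,0,0],[-15,-1,1],0],[[0,0,0],[-10,-1,1],0],[[0,0,0],[-3,0,0],0],[[0,0,0],[0,0,0],0]])

```text
time: 7.85
position: [0.4261, 0.1021, 0.0541]
tool_rot: [-1.993, -2.421, -0.012]
ft_force: [0.4, 0.3, -0.8]
grip_width: 0.246
```

```bash
python3 st.py; python3 - <<'E'
from bench import optics
import cv2,numpy as np
im=optics.get_image("top"); np.savez("top4.npz",**im)
cv2.imwrite("pics/t4.png",cv2.resize(im["frame"][150:380,170:480,::-1],None,fx=2.5,fy=2.5))
E
```

```text
[0.4261 0.1021 0.0541] rotdev deg [-0.1469  0.5125 -1.0804] edge s 0.1534 l 0.4373 z 0.0331 0.2463356904213408 [ 0.3824  0.3112 -0.7607] [ 0.0903 -0.1195  0.0481] t 7.85
[ 0.7049  0.1306 -1.023   2.125   0.1267  0.9484 -0.1947]
```

View pics/t4.png

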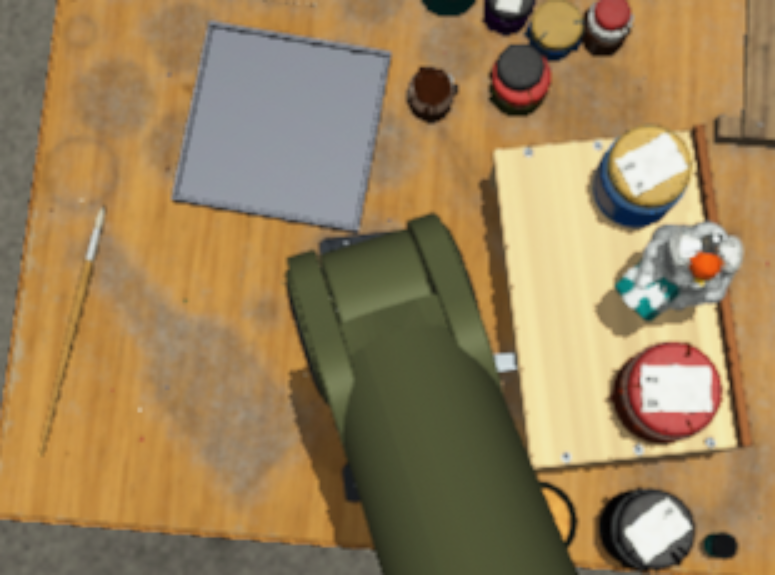

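Request:
step_arm(rows=[[[0,-0.5,1],[0,0,0],0],[[0,0,0],[0,0,5],0],[[0,0,0],[0,0,5],0],[[0,0,0],[0,0,5],0],[[0,0,0],[0,0,0],0]])

```text
time: 8.32
position: [0.426, 0.1079, 0.0383]
tool_rot: [2.009, 2.415, 0.008]
ft_force: [-0.6, 0.4, -1.5]
grip_width: 0.245
```

```bash
python3 st.py
```

```text
[0.426  0.1079 0.0383] rotdev deg [-0.2404  0.1654 -0.4905] edge s 0.1477 l 0.4382 z 0.0173 0.24514237497559066 [-0.5757  0.351  -1.4679] [ 0.0417 -0.0795  0.0471] t 8.3167
[ 0.6667  0.1716 -1.0137  2.136   0.1808  0.9175 -0.2673]
```

Request:
step_arm(rows=[[[0,0,0],[-2,0,4],0],[[0,0,0],[-2,0,4],0],[[0,0,0],[-1,0,4],0],[[0,0,0],[0,0,1],0],[[0,0,0],[0,0,0],0]])

```text
time: 8.73
position: [0.4263, 0.103, 0.023]
tool_rot: [-2.006, -2.415, -0.007]
ft_force: [-0.3, 0.6, -0.9]
grip_width: 0.245
```

```bash
python3 st.py
```

```text
[0.4263 0.103  0.023 ] rotdev deg [-0.1332  0.2558 -0.5551] edge s 0.1525 l 0.4377 z 0.0020 0.2450813810566558 [-0.2526  0.5939 -0.8641] [ 0.0168 -0.1209  0.0133] t 8.7333
[ 0.6542  0.2065 -0.9964  2.1478  0.2183  0.8892 -0.2864]
```

Request:
step_arm(rows=[[[0,0,0],[8,0,0],0],[[0,0,0],[12,0,0],0],[[0,0,0],[12,0,0],0],[[0,0,0],[12,0,0],0],[[0,0,0],[12,0,0],0],[[0,0,0],[12,0,0],0],[[0,0,0],[12,0,0],0]])

```text
time: 9.32
position: [0.4119, 0.1828, 0.0235]
tool_rot: [2.017, 2.407, 0.004]
ft_force: [0.8, -1.3, -1.8]
grip_width: 0.251
```

```bash
python3 st.py
```

```text
[0.4119 0.1828 0.0235] rotdev deg [-0.1563  0.0607 -0.0687] edge s 0.0715 l 0.4372 z 0.0025 0.2505755696021735 [ 0.7906 -1.2868 -1.8406] [-0.0456 -0.0558 -0.0148] t 9.3167
[ 0.4799  0.2496 -1.0195  2.1205  0.2711  0.9036 -0.5194]
```

Request:
step_arm(rows=[[[0,0,0],[12,0,0],0],[[0,0,0],[13,0,0],0],[[0,0,0],[13,0,0],0],[[0,0,0],[13,0,0],0],[[0,0,0],[13,0,0],0],[[0,0,0],[13,0,0],0],[[0,0,0],[12,0,0],0],[[0,0,0],[8,0,0],0],[[0,0,0],[0,0,0],0]])

```text
time: 10.07
position: [0.392, 0.288, 0.0248]
tool_rot: [2.015, 2.408, 0.007]
ft_force: [-0.2, -1.0, -0.9]
grip_width: 0.247
```

```bash
python3 st.py; python3 - <<'E'
from bench import optics
import cv2,numpy as np
im=optics.get_image("top"); np.savez("top5.npz",**im)
cv2.imwrite("pics/t5.png",cv2.resize(im["frame"][150:380,170:480,::-1],None,fx=2.5,fy=2.5))
E
```

```text
[0.392  0.288  0.0248] rotdev deg [-0.2746  0.0583 -0.1598] edge s -0.0355 l 0.4355 z 0.0038 0.2473697131099665 [-0.191  -0.9686 -0.9159] [ 0.0713 -0.0431  0.0069] t 10.0667
[ 0.2201  0.3454 -1.008   2.0405  0.3649  0.9394 -0.8032]
```

View pics/t5.png

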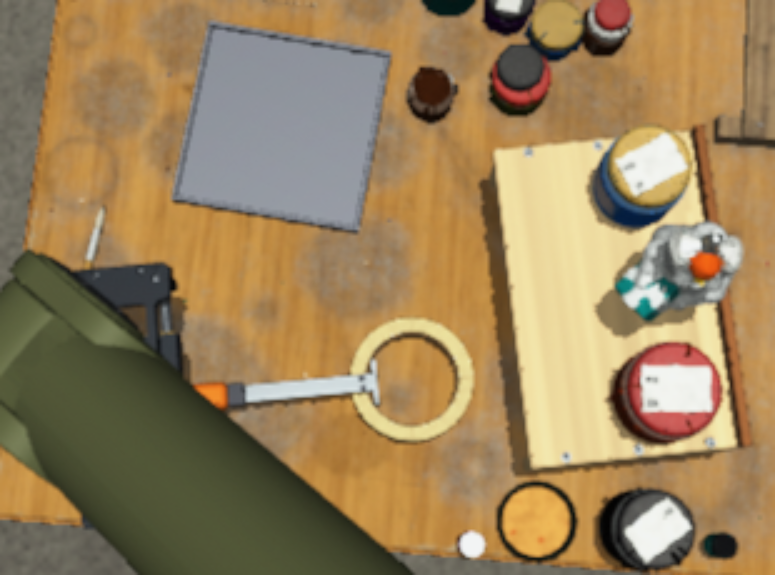

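Request:
step_arm(rows=[[[0,0,0],[-2,0,-6],0],[[0,0,0],[-2,0,-12],0],[[0,0,0],[0,0,-12],0],[[0,0,0],[0,0,-8],0],[[0,0,4],[3,0,0],0],[[0,0,5.5],[3,0,0],0],[[0,0,5.5],[3,0,0],0],[[0,0,5.5],[3,0,0],0],[[0,0,5.5],[3,0,0],0],[[0,0,4],[0,0,0],0],[[0,0,0],[0,0,0],0]])

```text
time: 11.03
position: [0.3966, 0.2911, 0.0685]
tool_rot: [2.597, 1.755, 0.01]
ft_force: [-0.4, -1.0, -1.7]
grip_width: 0.245
```

```bash
python3 st.py; python3 - <<'E'
from bench import optics
import cv2,numpy as np
im=optics.get_image("top"); np.savez("top6.npz",**im)
cv2.imwrite("pics/t6.png",cv2.resize(im["frame"][150:380,170:480,::-1],None,fx=2.5,fy=2.5))
E
```

```text
[0.3966 0.2911 0.0685] rotdev deg [-0.5376 -0.0747 31.9161] edge s -0.0379 l 0.4406 z 0.0475 0.24529666161843963 [-0.3849 -0.9817 -1.6936] [ 0.0981 -0.058   0.0165] t 11.0333
[ 0.1849  0.2467 -0.9544  1.9975  0.2472  1.0083 -1.2702]
```

View pics/t6.png

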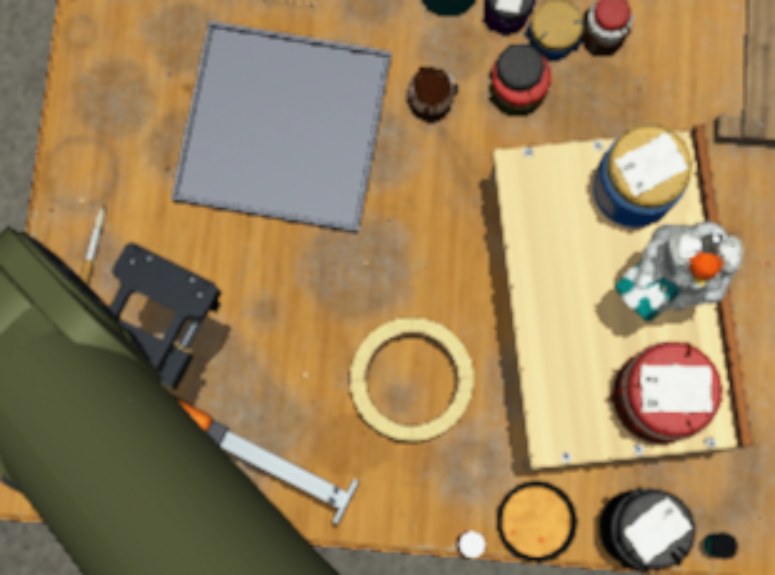

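Request:
step_arm(rows=[[[0,0,0],[0,0,12],0],[[0,0,0],[0,0,12],0],[[0,0,0],[0,0,10],0],[[0,0,0],[0,0,6],0],[[0,0,0],[0,0,3],0],[[0,0,0],[0,0,0],0]])

```text
time: 11.58
position: [0.3968, 0.2888, 0.02]
tool_rot: [2.591, 1.764, 0.006]
ft_force: [-0.6, -0.4, -1.8]
grip_width: 0.245
```

```bash
python3 st.py
```

```text
[0.3968 0.2888 0.02  ] rotdev deg [-0.4545 -0.168  31.4997] edge s -0.0355 l 0.4404 z -0.0010 0.24520202883225134 [-0.6486 -0.398  -1.8477] [ 0.0915 -0.0367 -0.0112] t 11.5833
[ 0.1344  0.331  -0.9109  2.0346  0.3375  0.9244 -1.3321]
```

Down to within about 1 mm. Release and raise.

Request:
step_arm(rows=[[[0,0,0],[0,0,1],30],[[0,0,0],[0,0,0],50],[[0,0,0],[0,0,0],70],[[0,0,0],[0,0,0],70],[[0,0,0],[0,0,0],70],[[0,0,0],[0,0,0],70]])

```text
time: 12.08
position: [0.3979, 0.2902, 0.0202]
tool_rot: [2.59, 1.766, 0.01]
ft_force: [-0.0, -1.0, -0.4]
grip_width: 0.609
```

```bash
python3 - <<'E'
from h import *
from plan import *
np.set_printoptions(precision=4,suppress=True)
t=dict(np.load("top6.npz")); P=cloud(t);Z=P[...,2]; hsv=cv2.cvtColor(t["frame"],cv2.COLOR_RGB2HSV)
m=np.zeros(Z.shape,bool); m[272:330,305:362]=True; m&=(abs(Z-.0225)<.006)
(c,r)=cv2.minEnclosingCircle(np.array(np.argwhere(m)[:,::-1],np.float32)); print(c,r,ray(t,c,.024))
c2,r2=cv2.minEnclosingCircle(P[m][:,:2].astype(np.float32)); print(c2,r2)
C=np.array(c2); p,R,s=cur()
print(s["grip_width"],s["ft_force"])
g=C+.042*np.array([np.cos(np.radians(10)),np.sin(np.radians(10))]); print("grasp xy",g)
rows(p,R,[((p[0],p[1],.10),R,3),((g[0],g[1],.1),down(100),9),((g[0],g[1],.018),down(100),4)])
E
```

```text
(333.7596740722656, 301.78729248046875) 24.888429641723633 [[0.4288 0.0813 0.024 ]]
(0.42954328656196594, 0.08110781759023666) 0.05028918758034706
0.6091677176076731 [-0.0002 -0.982  -0.3673]
grasp xy [0.4709 0.0884]
[[0.0, 0.0, 0.0], [0, 0, -27]]
[[-0.0, 0.0, 0.0], [0, 0, -27]]
[[-0.0, 0.0, 0.0], [0, 0, -27]]
--
[[0.1, 0.0, -3.5], [-18, 16, 0]]
[[0.1, 0.0, -3.5], [-19, 15, 0]]
[[0.1, 0.0, -3.5], [-20, 13, 0]]
[[0.1, 0.0, -3.5], [-20, 12, 0]]
[[0.1, 0.0, -3.5], [-21, 11, 0]]
[[0.1, 0.0, -3.5], [-22, 10, 0]]
[[0.1, 0.0, -3.5], [-22, 8, 0]]
[[0.1, 0.0, -3.5], [-23, 7, 0]]
[[0.1, 0.0, -3.5], [-23, 6, 0]]
--
[[0.0, 0.0, 0.0], [0, 0, 21]]
[[0.0, 0.0, 0.0], [0, 0, 21]]
[[0.0, 0.0, 0.0], [0, 0, 20]]
[[0.0, 0.0, 0.0], [0, 0, 20]]
--
```

Request:
step_arm(rows=[[[0,0,0],[0,0,-15],70],[[0,0,0],[0,0,-27],60],[[0,0,0],[0,0,-27],50],[[0,0,0],[0,0,-12],45],[[0,0,-3.5],[-18,16,0],40],[[0,0,-3.5],[-19,15,0],40],[[0,0,-3.5],[-20,13,0],40],[[0,0,-3.5],[-20,12,0],40],[[0,0,-3.5],[-21,11,0],40],[[0,0,-3.5],[-22,10,0],40],[[0,0,-3.5],[-22,8,0],40],[[0,0,0],[0,0,0],40]])

```text
time: 13.08
position: [0.4581, 0.1294, 0.1068]
tool_rot: [2.119, 2.3, 0.014]
ft_force: [-0.4, -0.7, -0.0]
grip_width: 0.461
```

```bash
python3 - <<'E'
from plan import *
from bench import optics
import cv2
p,R,s=cur();print(p,s["grip_width"])
im=optics.get_image("wrist");cv2.imwrite("pics/w7.png",im["frame"][:,:,::-1])
im=optics.get_image("top"); np.savez("top7.npz",**im)
cv2.imwrite("pics/t7.png",cv2.resize(im["frame"][150:380,170:480,::-1],None,fx=2.5,fy=2.5))
rows(p,R,[((.471,.0885,.1),down(100),4),((.471,.0885,.012),down(100),5)])
E
```

```text
[0.45809245 0.12938512 0.10684757] 0.46086895302767983
[[0.2, 0.1, -1.3], [-10, 2, 2]]
[[0.2, 0.1, -1.3], [-10, 2, 2]]
[[0.2, 0.1, -1.3], [-11, 2, 2]]
[[0.2, 0.1, -1.3], [-11, 2, 2]]
--
[[-0.0, 0.0, 0.0], [0, 0, 18]]
[[-0.0, 0.0, 0.0], [0, 0, 18]]
[[-0.0, 0.0, 0.0], [0, 0, 18]]
[[-0.0, 0.0, 0.0], [0, 0, 18]]
[[-0.0, 0.0, 0.0], [0, 0, 18]]
--
```

View pics/t7.png

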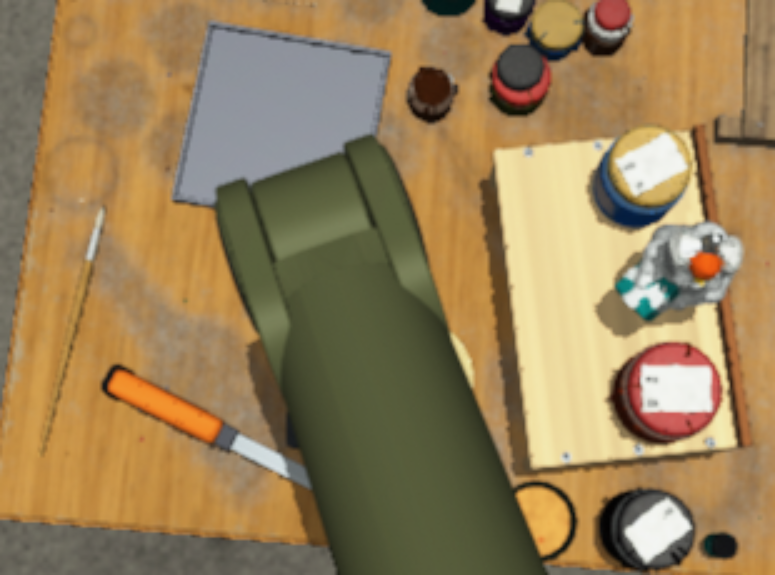

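View pics/w7.png

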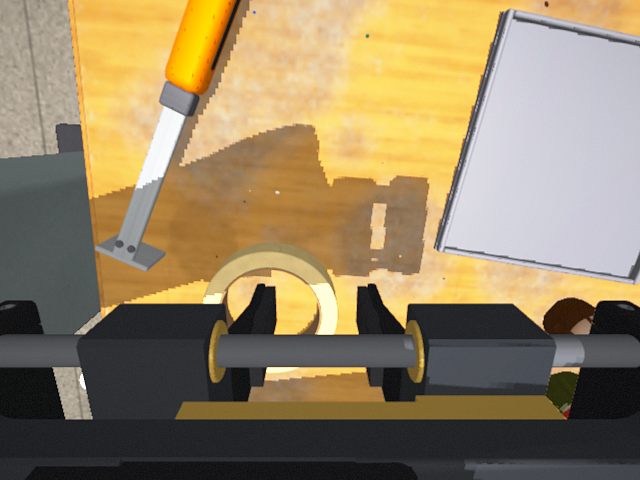

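The scraper lies flat, with its blade at (130,250) in the wrist view. The roll at (270,300) stands between the fingers, which straddle its right wall. Moving on to the grasp position.

Request:
step_arm(rows=[[[0,0,-1.3],[-10,2,2],40],[[0,0,-1.3],[-11,2,2],40],[[0,0,-1.3],[-12,3,2],40],[[0,0,-1.3],[-12,3,2],40],[[0,0,0],[0,0,12],40],[[0,0,0],[0,0,15],40],[[0,0,0],[0,0,15],40],[[0,0,0],[0,0,8],40],[[0,0,0],[0,0,0],40]])

```text
time: 13.93
position: [0.4699, 0.1031, 0.0453]
tool_rot: [1.998, 2.41, 0.023]
ft_force: [-0.6, 1.0, 0.6]
grip_width: 0.457
```

```bash
python3 - <<'E'
from plan import *
from bench import optics
import cv2
p,R,s=cur();print(p,s["grip_width"],s["ft_force"])
im=optics.get_image("wrist");cv2.imwrite("pics/w8.png",im["frame"][:,:,::-1])
rows(p,R,[((.471,.0885,.012),down(100),3)])
E
```

```text
[0.46990059 0.10307349 0.04528555] 0.45668020206192445 [-0.57135735  0.95040024  0.62250808]
[[0.3, -0.0, 0.2], [-5, -1, 11]]
[[0.3, -0.0, 0.2], [-5, -1, 11]]
[[0.3, -0.0, 0.2], [-5, -1, 11]]
--
```

View pics/w8.png

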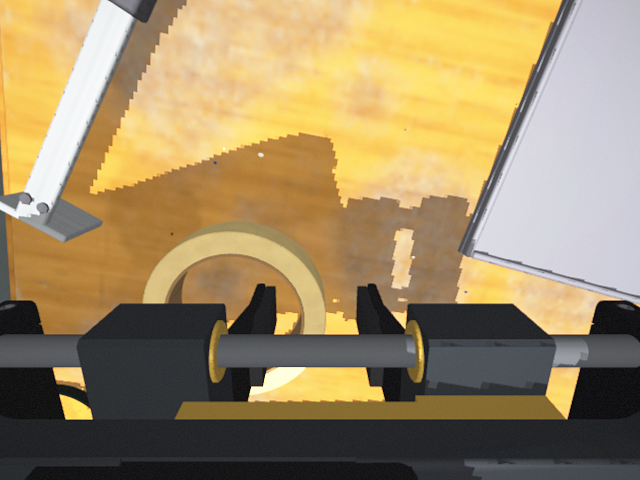

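Request:
step_arm(rows=[[[0.3,0,0],[-8,-1,2],40],[[0.3,0,0],[-7,-1,6],40],[[0.3,0,0.2],[-2,0,11],40],[[0,0,0],[0,0,11],40],[[0,0,0],[0,0,4],40],[[0,0,0],[0,0,0],40]])

```text
time: 14.48
position: [0.4731, 0.0857, 0.0102]
tool_rot: [2.008, 2.412, 0.006]
ft_force: [-0.4, -0.0, 0.7]
grip_width: 0.46
```

```bash
python3 - <<'E'
from plan import *
from bench import optics
import cv2
p,R,s=cur();print(p,s["grip_width"],s["ft_force"])
rows(p,R,[((.471,.0885,.012),down(100),1)])
E
```

```text
[0.47309105 0.08565161 0.01015959] 0.45967340800722994 [-0.43020435 -0.03474743  0.74994872]
[[0.3, -0.0, 0.5], [3, -2, -2]]
--
```

Request:
step_arm(rows=[[[0.3,0,0],[3,-2,-2],20],[[0,0,0],[0,0,0],5],[[0,0,0],[0,0,0],0],[[0,0,0],[0,0,0],0],[[0,0,0],[0,0,0],0],[[0,0,0],[0,0,0],0],[[0,0,0],[0,0,0],0],[[0,0,0],[0,0,0],0],[[0,0,0],[0,0,0],0]], grip_force=30)

```text
time: 15.23
position: [0.4703, 0.0893, 0.0125]
tool_rot: [-2.008, -2.415, 0.0]
ft_force: [0.3, 0.6, -1.9]
grip_width: 0.168
```

```bash
python3 - <<'E'
from plan import *
p,R,s=cur();print(p,s["grip_width"],s["ft_force"])
# roll centre is 42mm toward tool -y of TCP; aim roll centre over tray (0.637,0.2075)
t=np.array([.637,.2075])+.0425*np.array([np.cos(np.radians(10)),np.sin(np.radians(10))]); print(t)
rows(p,R,[((p[0],p[1],.09),R,4),((t[0],t[1],.08),down(100),8)])
E
```

```text
[0.47025969 0.08931818 0.01252711] 0.16793199251179913 [ 0.27276215  0.61503517 -1.9452737 ]
[0.67885433 0.21488005]
[[0.0, 0.0, 0.0], [0, 0, -19]]
[[0.0, 0.0, 0.0], [0, 0, -19]]
[[0.0, 0.0, 0.0], [0, 0, -19]]
[[0.0, 0.0, 0.0], [0, 0, -19]]
--
[[-0.0, -0.0, 0.1], [11, 29, 1]]
[[-0.0, -0.0, 0.1], [11, 28, 1]]
[[-0.0, -0.0, 0.1], [11, 28, 1]]
[[-0.0, -0.0, 0.1], [11, 28, 1]]
[[-0.0, -0.0, 0.1], [11, 28, 1]]
[[-0.0, -0.0, 0.1], [11, 28, 1]]
[[-0.0, -0.0, 0.1], [11, 28, 1]]
[[-0.0, -0.0, 0.1], [11, 28, 1]]
--
```

Request:
step_arm(rows=[[[0,0,0],[0,0,-12],0],[[0,0,0],[0,0,-19],0],[[0,0,0],[0,0,-19],0],[[0,0,0],[4,10,-15],0],[[0,0,0],[8,20,0],0],[[0,0,0],[11,28,0],0],[[0,0,0],[11,28,0],0],[[0,0,0],[11,28,0],0],[[0,0,0],[11,28,0],0],[[0,0,0],[11,28,0],0],[[0,0,0],[11,28,0],0],[[0,0,0],[0,0,0],0]])

```text
time: 16.23
position: [0.6563, 0.2014, 0.0848]
tool_rot: [2.017, 2.408, -0.009]
ft_force: [-0.7, -0.7, -2.2]
grip_width: 0.167
```

```bash
python3 - <<'E'
from plan import *
from bench import optics
import cv2
p,R,s=cur();print(p,s["grip_width"],s["ft_force"],s["joint_positions"])
im=optics.get_image("top"); np.savez("top8.npz",**im)
cv2.imwrite("pics/t8.png",cv2.resize(im["frame"][150:380,170:480,::-1],None,fx=2.5,fy=2.5))
rows(p,R,[((.679,.215,.08),down(100),3),((.679,.215,.022),down(100),5)])
E
```

```text
[0.65631843 0.20137302 0.0848006 ] 0.1667040559841998 [-0.65019628 -0.67146821 -2.15643302] [ 0.20884086  0.62632224 -0.77665726  1.48630505  0.45521115  1.2208375
 -0.45611964]
[[-0.1, 0.1, 0.0], [3, 8, 2]]
[[-0.1, 0.1, 0.0], [3, 8, 2]]
[[-0.1, 0.1, 0.0], [3, 8, 2]]
--
[[-0.0, 0.0, 0.0], [0, 0, 12]]
[[-0.0, 0.0, 0.0], [0, 0, 12]]
[[-0.0, 0.0, 0.0], [0, 0, 12]]
[[-0.0, 0.0, 0.0], [0, 0, 12]]
[[-0.0, 0.0, 0.0], [0, 0, 12]]
--
```

View pics/t8.png

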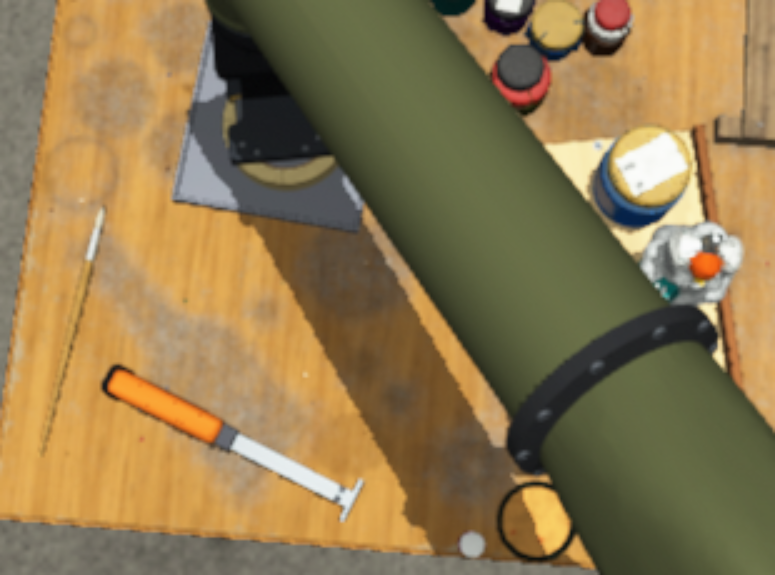

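```bash
python3 - <<'E'
from h import *
P=cloud(dict(np.load("top8.npz")))
for c in [(350,100),(450,200),(550,300),(620,300),(680,380)]: print(c,P[int(c[1]/2.5+150),int(c[0]/2.5+170)].round(3))
E
```

```text
(350, 100) [0.503 0.121 0.548]
(450, 200) [0.454 0.073 0.577]
(550, 300) [0.41  0.03  0.602]
(620, 300) [0.413 0.002 0.602]
(680, 380) [ 0.381 -0.021  0.619]
```

The forearm is well clear (z about 0.55-0.6). Finish the placing.

Request:
step_arm(rows=[[[0,0,0],[3,8,2],0],[[0,0,0],[4,9,2],0],[[0,0,0],[4,9,2],0],[[0,0,0],[0,0,10],0],[[0,0,0],[0,0,12],0],[[0,0,0],[0,0,12],0],[[0,0,0],[0,0,10],0],[[0,0,0],[0,0,5],0],[[0,0,0],[0,0,0],0]])

```text
time: 17.03
position: [0.6717, 0.2087, 0.0256]
tool_rot: [-2.016, -2.404, 0.029]
ft_force: [-0.6, 0.7, -2.3]
grip_width: 0.163
```

```bash
python3 - <<'E'
from plan import *
from bench import optics
import cv2
p,R,s=cur();print(p,s["grip_width"],s["ft_force"])
im=optics.get_image("wrist");cv2.imwrite("pics/w9.png",im["frame"][:,:,::-1])
rows(p,R,[((.679,.215,.017),down(100),1)])
E
```

```text
[0.67173112 0.20872101 0.02563541] 0.16282395344400563 [-0.61904596  0.73069155 -2.28419041]
[[-1.0, 0.5, 0.0], [5, 8, 8]]
--
```

View pics/w9.png

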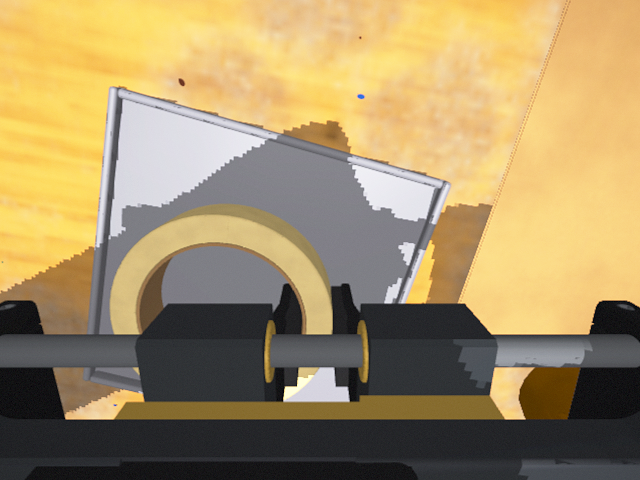

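Request:
step_arm(rows=[[[-0.5,0,0],[4,7,0],0],[[-0.5,0.3,0],[4,7,1],0],[[0,0.3,0],[1,2,4],0],[[0,0,0],[0,0,3],0],[[0,0,0],[0,0,1],0],[[0,0,0],[0,0,0],0]])

```text
time: 17.58
position: [0.689, 0.2226, 0.0179]
tool_rot: [2.018, 2.406, 0.012]
ft_force: [-1.0, 0.3, -1.8]
grip_width: 0.168
```

```bash
python3 - <<'E'
from plan import *
p,R,s=cur();print(p,s["grip_width"],s["ft_force"])
rows(p,R,[((.679,.215,.017),down(100),1)])
E
```

```text
[0.689024   0.22261378 0.01794845] 0.1682593778464665 [-1.00107466  0.2879945  -1.77484808]
[[0.4, -0.2, 0.0], [-6, -11, 1]]
--
```

Request:
step_arm(rows=[[[0.4,-0.2,0],[-4,-6,0],0],[[0,0,0],[-2,-4,0],0],[[0,0,0],[0,0,0],0],[[0,0,0],[0,0,1],20],[[0,0,0],[0,0,0],26],[[0,0,0],[0,0,0],26],[[0,0,0],[0,0,0],26],[[0,0,0],[0,0,0],26]])

```text
time: 18.25
position: [0.6803, 0.2141, 0.0193]
tool_rot: [2.019, 2.405, 0.002]
ft_force: [0.5, -0.6, 1.0]
grip_width: 0.295
```

```bash
python3 - <<'E'
from plan import *
from bench import optics
import cv2
p,R,s=cur();print(p,s["grip_width"],s["ft_force"])
im=optics.get_image("wrist");cv2.imwrite("pics/w10.png",im["frame"][:,:,::-1])
E
```

```text
[0.68026814 0.21409242 0.0193193 ] 0.29499543905896963 [ 0.47503437 -0.63988439  1.02832554]
```

View pics/w10.png

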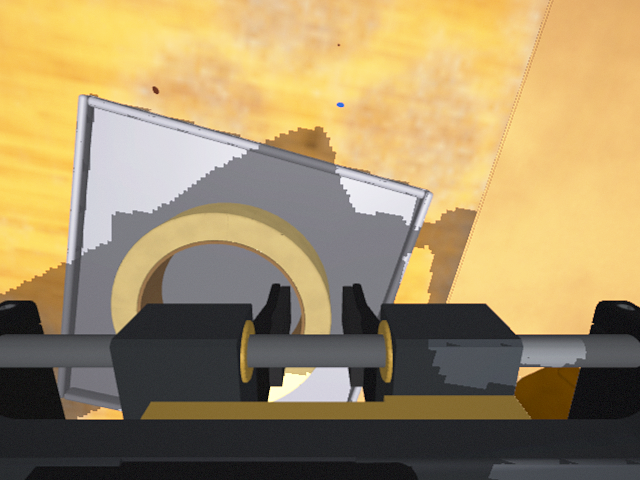

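The roll is released in the tray with both fingers clear of its wall. Lifting straight up.

Request:
step_arm(rows=[[[0,0,0],[0,0,-8],26],[[0,0,0],[0,0,-15],26],[[0,0,0],[0,0,-25],26],[[0,0,0],[0,0,-30],26],[[0,0,0],[0,0,-30],26],[[0,0,0],[0,0,-30],26],[[0,0,0],[25,0,-20],26],[[0,0,0],[30,0,0],26],[[0,0,0],[30,0,0],26],[[0,0,0],[0,0,0],26]])

```text
time: 19.13
position: [0.6668, 0.2993, 0.1986]
tool_rot: [2.024, 2.398, 0.015]
ft_force: [-1.9, 1.1, 0.8]
grip_width: 0.305
```

```bash
python3 - <<'E'
from plan import *
from h import *
from bench import optics
p,R,s=cur();print(p,s["grip_width"],s["ft_force"],s["time"])
for n in("top","side","wrist"):
    im=optics.get_image(n); np.savez(n+"9.npz",**im); cv2.imwrite(f"pics/{n}9.png",im["frame"][:,:,::-1])
t=dict(np.load("top9.npz")); P=cloud(t)
for nme,c in dict(scr_handle=(237,308),shank=(285,340)).items(): print(nme,P[c[1],c[0]])
E
```

```text
[0.66675458 0.29928113 0.19863662] 0.30489146158543456 [-1.87367707  1.07483715  0.8101855 ] 19.1333
scr_handle [0.39912909 0.27179107 0.04085269]
shank [0.34479843 0.1712302  0.03486712]
```

View pics/top9.png

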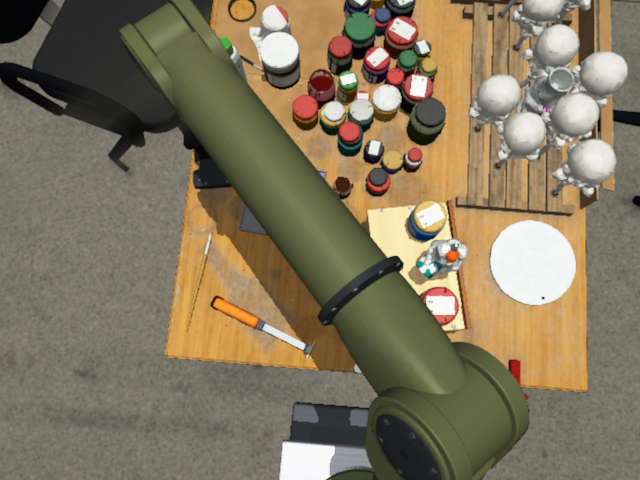

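View pics/wrist9.png

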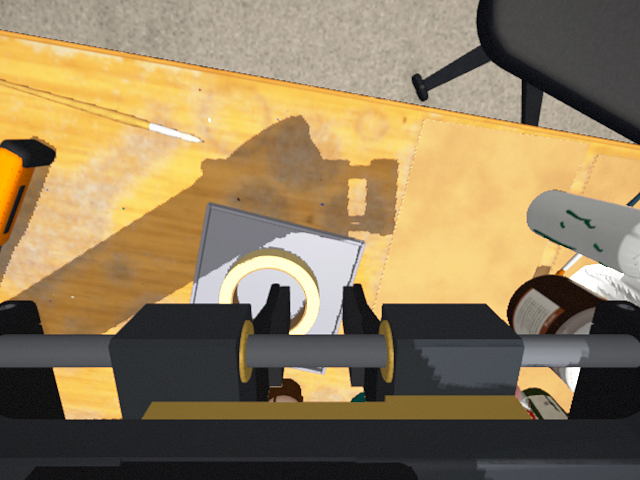

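View pics/side9.png

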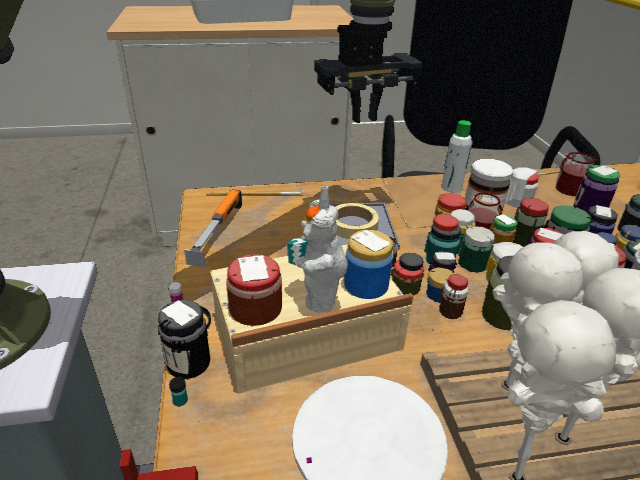

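The roll lies flat in the tray (wrist view 270,290). The scraper is flat on the table (top view 213-312, 300-352), and the jars and figure look unmoved. Handing in.

```bash
python3 -c "
from bench import order,status
print(status.get_state()['qd']); print(order.close_job())"
```

```text
[ 0.02705839  0.0128428   0.02777672  0.01355548  0.00759573 -0.00181049
 -0.00157803]
the job is handed in; nothing more can be done
None
```

I handed the job in at about 19 s of the 67 s allowed. The roll is in the grey tray and the scraper is lying on the table.

- **Finding the roll:** before taking the scraper I tilted the wrist camera to look under the riser and saw the roll there. The search was therefore mostly by sight, not feel. I then slid the blade in above the ring and let it down. It passed 24 mm without contact and got within about 2 mm of the table, so it was inside the hole.
- **Dragging out:** pulling back showed about 1 to 1.3 N of drag, and the roll came out through the open side.
- **Finishing:** I laid the scraper down about 30° off its first line, between the riser and the front edge of the table. I then gripped the roll by its wall and released it 1 to 2 mm above the tray floor.

**Last checks:**
- The pictures show the roll flat inside the tray walls and the jars and figure unmoved by eye, with the gripper at about 0.2 m height and touching nothing.
- Depth readings put the top of the scraper's handle at 41 mm and its shank at 35 mm, the same as when it first lay on the table.
- I did not measure the jars' or figure's positions numerically. The force between roll and tray can't be read from here.
- The wrist view put the front of the riser about 10 mm further in than the top view did. I didn't resolve this, and it had no effect on the job.

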